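Set the two lid vents of a table-top grill

TASK

Set the air vents on the lid of the closed, unlit grill by pushing with a fingertip. First close the three-spoked vent by pushing a spoke clockwise (seen from above) until it comes up against its stop; then push the long lever of the other vent round until it points at the upright stud on its setting ring. Do not lift either vent off its seat, and leave the things standing on the lid and around the grill where they are.

Things in the scene. Friction and masses are not known exactly. Their poses are not given: they have to be found in the camera images.
- grill: Closed table-top charcoal grill, fixed: dark steel box 360 (x) x 540 (y) x 160 mm high, flat lid. Origin under its centre on the table, z up, y along its long side. A bar handle sticks out 43 mm from its front (-x), below lid height. The lid carries two vents, 135 mm either side of its middle along y; which is left and which right varies.
- star_vent: Three-spoked vent's fixed seat on the lid. Origin on the turning axis at lid level, z up. Heights above lid: disc (radius 50) top 14 mm; hub radius 16, top 40; three equal spokes 120 degrees apart, 12 wide, reaching 78 from the axis, 14 to 34 high. A steel stop block on the seat (12 wide, 63 to 77 from the axis, top 26) stands clockwise ahead of one spoke. Rotor just sits there and could lift off.
- star_tip (a point): End of the one spoke that meets the stop block, 78 mm from the axis, 24 mm above the lid (middle of the spoke's height). The other two spokes look the same.
- star (a joint): Angle of the three-spoked vent, rad: 0 open, grows clockwise seen from above, 1.5 when the star_tip spoke is against the stop block (shut, solid stop). Starts between 0 and 0.6. Stiff, 0.12 N m friction: about 2.5 N at 50 mm from the axis; stays where it is left.
- lever_vent: Lever vent's fixed seat on the lid. Origin on the turning axis at lid level, z up. Heights above lid: disc (radius 50) top 14 mm; hub radius 14, top 38; one straight lever bar 12 wide, 14 to 34 high, reaching 100 from the axis, with an upright wooden knob 18 across on it, 91 from the axis, top 59. Rotor just sits there and could lift off.
- lever_tip (a point): Outer end of the lever, 100 mm from the axis, 24 mm above the lid (middle of the bar's height).
- lever (a joint): Angle of the lever, rad, grows counter-clockwise seen from above; 0 along the -x axis of lever_vent; stops at -1.75 and 1.75. Starts between -1.4 and -0.85, at least 0.45 rad clockwise of the stud, so it must go counter-clockwise. Stiff, 0.12 N m friction: about 2 N at 60 mm; stays where it is left.
- setting_ring: Fixed flat dark steel ring plate, radius 68, 5 mm thick, under the lever vent, with a tab carrying the stud. Origin on the lever's axis at lid height, z up; the stud lies along its -x axis.
- stud (a point): Top of the upright steel stud, 10 mm thick, 12 mm ball top, 120 mm from the lever's axis, standing 40 mm above the lid (this point is 34 mm above it). The lever's end passes 15 mm inside it.
- wood_chunk: Bystander: loose block of smoking wood 55 x 75 x 35 mm on the far middle of the lid. Origin under its centre.
- salt_cup: Bystander: loose white ceramic cup, radius 30, 45 mm high, on the near middle of the lid. Origin under its centre.
- spice_tin: Bystander: loose low steel tin, radius 24, 50 mm high, on the near left corner of the lid. Origin under its centre.
- sauce_jar: Bystander: loose glass jar, radius 24, 60 mm high, on the near right corner of the lid. Origin under its centre.
- tongs: Bystander: loose steel tongs 270 mm long lying on the table left of the grill. Origin under the middle.
- basting_brush: Bystander: loose brush lying on the table right of the grill. Origin under the middle.

How it is judged:
By the outcome, as a careful person would: the job done as asked, in the order asked, and still so for the second after the job is handed in, with the robot touching nothing.
It also fails if it takes over 69 s, if anything falls off the work surface, if the arm or the gripper's body presses on something with over 40 N, if the wrist force passes 120 N, or if a joint passes its speed limit or range.

ROBOT

A 6-joint arm with a two-finger parallel gripper is mounted at the origin on the work surface. World frame = base frame: x ahead of the robot, y to its left, z up, the work surface at z = 0. Lengths are in m, angles in rad, forces in N, time in s.
With the tool pointing down it reaches from about 0.4 to 0.825 m from the base axis. Payload 7 kg.
Tool frame: the origin (TCP) lies at the centre of the arm's flange, where the gripper is bolted on; the fingertips stand 173 mm ahead of it and the grasp point (between the pads) lies 155 mm ahead of it (tip_reach is the z of the fingertips in the tool frame, in m); z points along the fingers, y is the line along which they close (so a half turn about z gives the same grasp; the last joint's range is limited). The gripper opens to 85 mm and grips with 20 to 120 N. Pads are 22 mm wide; open, the fingers measure 114 mm over their backs; the gripper's body (76 mm by 85 mm) begins 54 mm behind the grasp point. The pads swing forward as they close: fully open they stand 13 mm farther back than shut.
Start: joints at [1.507, 0.359, 0.012, 0, -1.224, -0.288], TCP at [0.233, 0.634, 0.405] pointing down, gripper open.
Joint ranges: [-3.07, 3.07], [-1.43, 2.12], [-1.02, 1.25], [-3.03, 1.67], [-3.05, -0], [-3.03, 3.03]. Speed limits (rad/s): [2.39, 2.39, 3.01, 3.14, 3.14, 3.14].

INTERFACE

Orientations are given as [roll, pitch, yaw] about the fixed x, y, z axes, in that order (R = Rz(yaw) Ry(pitch) Rx(roll)).
In Python, from station import * gives the robot as it stands.
- The arm moves only by the tool arm_command, never from a script. Its argument "plan" is a list of rows, each a list of 7 numbers: the closure, from -1 (fully open) to 1 (shut), then the shift along the tool's x, y, z in m, then the turn, a rotation vector about the tool's x, y, z in rad. A call has 1 to 8 rows; each row is the pose to reach, as a shift and turn from the pose commanded when the call began, along the tool's axes at that moment; what a row does not reach only later rows make up. A row lasts 1/10 s, in which the tool goes at most 50 mm and 8.59 degrees, less where a joint would pass 70% of its speed; a pose out of reach is approached as far as the arm can. A call with a gripper value outside its range is refused whole. The fingers move at their own pace and stop on an object; "grip_force" is the grip in N (left out, the last holds). Time passes only in rows, so rows that repeat a pose let the fingers close. It gives the time, the measured TCP pose, the force, the opening and the grip force at its end, in the units of the state.
- get_state(): the state, without advancing time (a new reading comes with each control period).
- snapshot(name): name is "scene" or "top" or "wrist"; returns the picture (480x640x3 uint8, red, green, blue); there is no depth.
- camera_params(name): a dict with "fx", "fy", "cx", "cy" (pixels), "R" (3x3) and "t" (3): a world point X has camera coordinates R X + t. Camera axes: x right, y down, z forward; pixel columns grow to the right and rows downward; lengths in m; the calibration is good to about 2 mm. A picture is of the moment at which its call begins: read the wrist's pose just before it. camera_params takes no time and is no camera call; for the wrist camera it gives the pose at the moment of the call.
- finish_job(): hands the job in; it is judged then, once.
Trained networks look in the newest picture that a camera, given by its name, has taken for a name from the list of things; names that differ only in an ending like _2 or _b are one class to them, and where a whole thing is asked for, a point or a joint stands for the part that bears it (a point fixed in the world has none). Each returns a list of dicts, best first, with "p" (0 to 1); they miss things now and then, are a little off and sometimes report something else, mostly with a low value. They report only what shows in the picture. A call takes as long as a camera call.
- trace(camera, name): "region" (480x640 bool, what is visible of it) and "point" ([column, row] in pixels, amid what is visible of it).
The state is a dict: "t": time; "joints": joint angles; "joint_vel": joint speeds; "tau": joint torques, N m; "tcp_pos": TCP position; "ee_rot": TCP orientation; "force": force on the tool from outside, world axes, zero at the start; "ft_torque": the same for the moment, N m; "grip_width": opening from 0.0 (shut) to 1.0 (fully open); "grasp_force": force on a finger pad.
Only numpy, scipy, OpenCV 4.12 (cv2) and the standard library are available. Lean on these libraries where they do the work, as an engineer would, in place of code of your own. Each camera call takes 0.05 s, during which the arm holds its last target. There are 200 camera calls.

## Working session

There is one attempt and no reset: what is moved stays moved. The work goes in short steps, Python scripts to look and compute and a tool call to move; the robot and the scene stay as the last step left them, time stands still between calls to the robot, and variables do not carry over. Pictures are saved under pics/ and viewed, at most 10 in all, crops included, and the job is handed in when it is done.

Besides the shell and the picture viewer there is one more tool, called after "Request:" as name([rows], argument=value, ...), one row to a line, values as JSON. arm_command: Moves the arm, as the interface text tells. Its arguments: {"type":"object","properties":{"plan":{"type":"array"},"grip_force":{"type":"number"}},"required":["plan"]}

```bash
mkdir -p pics; cat > h.py <<'E'
from station import *
import numpy as np, cv2
def ray(cam,px):
    c=camera_params(cam);R=np.array(c["R"]);t=np.array(c["t"])
    d=R.T@np.array([(px[0]-c["cx"])/c["fx"],(px[1]-c["cy"])/c["fy"],1]);return -R.T@t,d
def at(cam,px,z):
    o,d=ray(cam,px);return o+d*(z-o[2])/d[2]
def pix(cam,X):
    c=camera_params(cam);p=np.array(c["R"])@np.array(X)+np.array(c["t"])
    return np.array([c["fx"]*p[0]/p[2]+c["cx"],c["fy"]*p[1]/p[2]+c["cy"]])
E
python3 - <<'E'
from h import *
for n in ["top","scene"]:
    im=snapshot(n); cv2.imwrite(f"pics/{n}0.png",im[:,:,::-1])
    c=camera_params(n); R=np.array(c["R"]); print(n,"cam at",(-R.T@np.array(c["t"])).round(3),c["fx"],"fwd",R[2].round(2))
for k in ["grill","star_vent","star_tip","star","lever_vent","lever_tip","lever","setting_ring","stud","wood_chunk","salt_cup","spice_tin","sauce_jar"]:
    for r in trace("top",k)[:3]:
        print(k,round(r["p"],2),np.round(r["point"],1),r["region"].sum(),at("top",r["point"],0.16+.02).round(3))
s=get_state();print(s)
E
```

```text
top cam at [ 0.424 -0.015  1.393] 490.4447202031066 fwd [ 0.11  0.   -0.99]
scene cam at [ 1.03  -0.68   0.775] 464.5275242538767 fwd [-0.46  0.64 -0.61]
grill 0.73 [291.8 227.9] 24165 [0.579 0.054 0.18 ]
star_vent 0.56 [242.3 217.2] 1690 [0.605 0.178 0.18 ]
star_tip 0.83 [240.3 214.1] 1384 [0.613 0.184 0.18 ]
star 0.93 [239.1 215.9] 1455 [0.609 0.186 0.18 ]
lever_vent 0.63 [344.2 235.5] 1651 [ 0.561 -0.076  0.18 ]
lever_tip 0.62 [362.6 252.5] 942 [ 0.519 -0.122  0.18 ]
lever 0.84 [346.9 233.3] 1365 [ 0.566 -0.083  0.18 ]
setting_ring 0.84 [360.2 251.5] 840 [ 0.521 -0.116  0.18 ]
stud 0.88 [360.3 252.4] 733 [ 0.519 -0.116  0.18 ]
wood_chunk 0.65 [171.  281.1] 1118 [0.445 0.35  0.18 ]
wood_chunk 0.62 [308.8 176. ] 713 [0.711 0.013 0.18 ]
wood_chunk 0.33 [240.3 213.9] 1450 [0.614 0.184 0.18 ]
salt_cup 0.62 [283.  281.6] 460 [0.446 0.074 0.18 ]
salt_cup 0.56 [242.3 214. ] 1753 [0.613 0.179 0.18 ]
spice_tin 0.85 [194.4 262.1] 373 [0.492 0.294 0.18 ]
spice_tin 0.56 [344.6 236.4] 1313 [ 0.559 -0.077  0.18 ]
sauce_jar 0.76 [373.1 299.7] 326 [ 0.403 -0.147  0.18 ]
{'t': 0.75, 'joints': array([ 1.50710103e+00,  3.58516908e-01,  1.19117262e-02, -5.91525901e-06,
       -1.22410065e+00, -2.88086005e-01]), 'joint_vel': array([-0.00057984, -0.00089637, -0.00124889,  0.00056721,  0.00048537,
        0.00090396]), 'tau': array([-1.76587805e-04, -5.82828641e+01,  2.93622315e+01,  6.94128782e+00,
       -8.24662275e-04, -1.90428563e-05]), 'tcp_pos': array([0.23260192, 0.63362022, 0.40476006]), 'ee_rot': array([-3.14150746e+00,  3.10466789e-05, -3.51783313e-01]), 'force': array([-0.18392519, -0.21907472,  0.06379927]), 'ft_torque': array([ 0.00269044, -0.01906107,  0.00517796]), 'grasp_force': 0.0, 'grip_width': 0.9959784673491853}
```

View pics/top0.png

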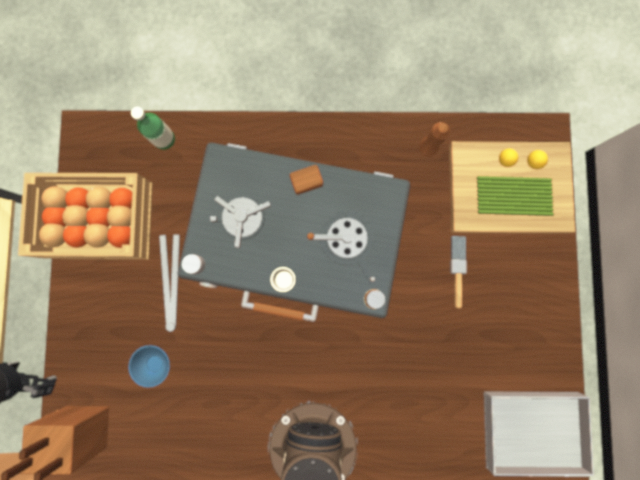

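View pics/scene0.png

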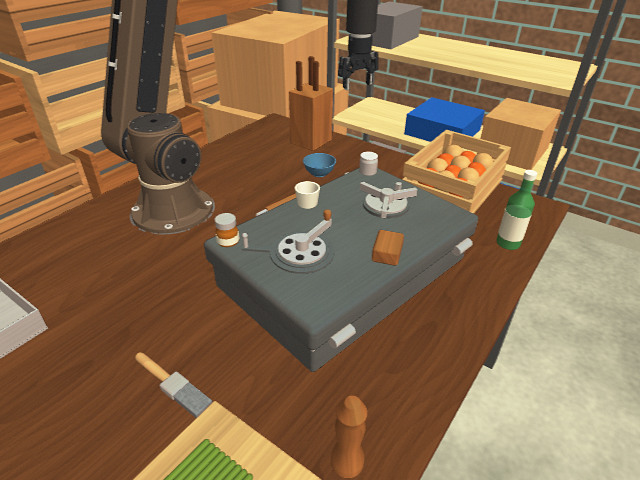

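The top view shows the star hub at about (242,217), with spokes ending near (219,200), (270,206) and (238,245). Its stop block is at (213,218), so the lower spoke is the one that meets it. The lever hub is at (347,238), the knob at (311,236) and the stud at (373,279). The lever must sweep through the bottom of the image towards the stud.

```bash
cat >> h.py <<'E'
from scipy.spatial.transform import Rotation as Ro
def tool():
    s=get_state();return np.array(s["tcp_pos"]),Ro.from_euler("xyz",s["ee_rot"])
def rel(P,yaw):
    p,R=tool();T=Ro.from_euler("xyz",[np.pi,0,yaw])
    return R.inv().apply(np.array(P)-p).round(4),(R.inv()*T).as_rotvec().round(4)
E
python3 - <<'E'
from h import *
L=.16
for n,px,h in [("hubS",(242,217),.03),("tipA",(238,245),.034),("tipB",(270,206),.034),("tipC",(219,200),.034),("stop",(213,218),.026),
 ("hubL",(347,238),.03),("knob",(311,236),.059),("stud",(373,279),.04)]:
    print(n,at("top",px,L+h).round(3))
c=camera_params("wrist");p,R=tool()
Rc=np.array(c["R"]);o=-Rc.T@np.array(c["t"])
print("wrist cam in tool",R.inv().apply(o-p).round(3),"axes in tool",R.inv().apply(Rc).round(2).tolist(),c["fx"])
print(rel([.5,.06,.5],-1.2), rel([.48,.06,.5],-.35))
E
```

```text
hubS [0.604 0.178 0.19 ]
tipA [0.534 0.185 0.194]
tipB [0.632 0.108 0.194]
tipC [0.646 0.235 0.194]
stop [0.602 0.25  0.186]
hubL [ 0.554 -0.083  0.19 ]
knob [0.555 0.005 0.219]
stud [ 0.453 -0.145  0.2  ]
wrist cam in tool [0.076 0.001 0.03 ] axes in tool [[0.0, 1.0, 0.0], [-0.96, 0.0, -0.3], [-0.3, -0.0, 0.96]] 356.2758523127853
(array([ 0.4487,  0.4463, -0.0953]), array([-1.000e-04,  1.000e-04,  8.482e-01])) (array([ 0.4299,  0.4532, -0.0953]), array([-0.0001,  0.    , -0.0018]))
```

```bash
python3 - <<'E'
from h import *
print(rel([.58,.05,.5],-.19))
E
```

```text
(array([ 0.5272,  0.4282, -0.0953]), array([-1.000e-04,  0.000e+00, -1.618e-01]))
```

Request:
arm_command([
  [1, 0, 0, -0.045, 0, 0, 0],
  [1, 0.02, 0.016, -0.08, 0, 0, 0],
  [1, 0.055, 0.045, -0.095, 0, 0, 0],
  [1, 0.092, 0.075, -0.095, 0, 0, 0],
  [1, 0.13, 0.105, -0.095, 0, 0, 0],
  [1, 0.168, 0.136, -0.095, 0, 0, 0],
  [1, 0.206, 0.167, -0.095, 0, 0, 0],
  [1, 0.244, 0.198, -0.095, 0, 0, 0],
], grip_force=40)

```text
t: 1.55
tcp_pos: [0.3939, 0.3617, 0.5001]
ee_rot: [-3.141, -0.0, -0.351]
force: [1.5, 0.4, 0.4]
grip_width: -0.001
grasp_force: 0.0
```

Request:
arm_command([
  [1, 0.038, 0.031, 0, 0, 0, -0.03],
  [1, 0.076, 0.062, 0, 0, 0, -0.06],
  [1, 0.114, 0.093, 0, 0, 0, -0.09],
  [1, 0.152, 0.124, 0, 0, 0, -0.12],
  [1, 0.19, 0.155, 0, 0, 0, -0.15],
  [1, 0.228, 0.186, 0, 0, 0, -0.162],
  [1, 0.266, 0.217, 0, 0, 0, -0.162],
  [1, 0.283, 0.23, 0, 0, 0, -0.162],
])

```text
t: 2.35
tcp_pos: [0.5811, 0.047, 0.4996]
ee_rot: [3.141, -0.0, -0.192]
force: [-0.6, -0.8, 0.7]
grip_width: -0.003
grasp_force: 0.0
```

Request:
arm_command([
  [1, 0, 0, 0, 0, 0, 0],
  [1, 0, 0, 0, 0, 0, 0],
  [1, 0, 0, 0, 0, 0, 0],
])

```text
t: 2.65
tcp_pos: [0.5795, 0.0507, 0.4998]
ee_rot: [-3.141, -0.0, -0.189]
force: [-0.4, 0.1, -0.0]
grip_width: 0.001
grasp_force: 0.0
```

```bash
python3 - <<'E'
from h import *
import pickle
c=camera_params("wrist"); im=snapshot("wrist"); cv2.imwrite("pics/w1.png",im[:,:,::-1])
pickle.dump(c,open("w1.pkl","wb"))
for k in ["star","star_tip","lever","lever_tip","stud","setting_ring","star_vent","lever_vent"]:
    for r in trace("wrist",k)[:2]:
        ys,xs=np.nonzero(r["region"]);print(k,round(r["p"],2),np.round(r["point"],1),r["region"].sum(),xs.min(),xs.max(),ys.min(),ys.max())
print(tool()[0],get_state()["ee_rot"],get_state()["grip_width"],get_state()["t"])
E
```

```text
star 0.67 [166.9 211.9] 12932 60 240 158 310
star_tip 0.71 [169.6 212.5] 12950 61 241 159 310
lever 0.61 [478.9 218.9] 11851 369 543 159 272
lever_tip 0.75 [480.3 219.7] 11850 369 542 159 272
stud 0.78 [537.9 236.3] 6711 402 578 136 331
setting_ring 0.57 [538.8 237.6] 6774 401 578 136 331
star_vent 0.65 [169.9 212.1] 15582 61 241 150 311
lever_vent 0.6 [477.4 217.5] 14110 369 547 151 276
[0.5797424  0.05055625 0.49981334] [-3.14148375e+00 -1.58712522e-04 -1.89285335e-01] 0.0030499404648734376 3.1
```

View pics/w1.png

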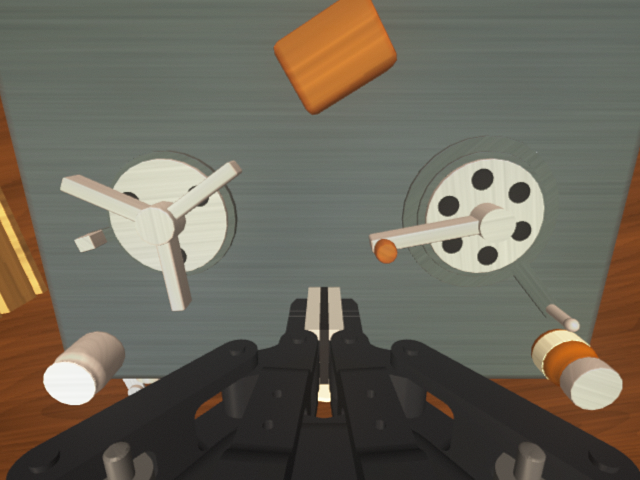

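```bash
python3 - <<'E'
from h import *
L=.16
P={}
for n,px,h in [("S",(167.5,215),.014),("L",(485,215.5),.014),("hubS",(157,225),.04),("hubL",(494,221),.038),("A",(180,308),.034),("B",(237,165),.034),("C",(65,184),.034),
 ("stop",(87,240),.026),("knob",(386,251),.055),("leverend",(371,240),.034),("stud",(572,325),.034)]:
    P[n]=at("wrist",px,L+h);print(n,P[n].round(4))
for n,m in [("S","L"),("S","hubS"),("S","A"),("S","B"),("S","C"),("S","stop"),("L","hubL"),("L","knob"),("L","leverend"),("L","stud")]:
    d=(P[m]-P[n])[:2];print(n,m,np.hypot(*d).round(4),np.degrees(np.arctan2(d[1],d[0])).round(1))
E
```

```text
S [0.6093 0.1802 0.174 ]
L [ 0.5583 -0.0855  0.174 ]
hubS [0.607  0.1782 0.2   ]
hubL [ 0.5602 -0.0824  0.198 ]
A [0.5313 0.1857 0.194 ]
B [0.6398 0.1061 0.194 ]
C [0.6507 0.2408 0.194 ]
stop [0.6031 0.2473 0.186 ]
knob [0.5577 0.0064 0.215 ]
leverend [0.5614 0.0147 0.194 ]
stud [ 0.4514 -0.1467  0.194 ]
S L 0.2706 -100.9
S hubS 0.0031 -137.6
S A 0.0781 175.9
S B 0.0802 -67.6
S C 0.0734 55.6
S stop 0.0673 95.3
L hubL 0.0037 58.2
L knob 0.092 90.4
L leverend 0.1003 88.2
L stud 0.1232 -150.2
```

```bash
cat >> h.py <<'E'
S=np.array([.608,.179]);LV=np.array([.559,-.084])
def wp(C,phi,r,off,side,z):  # phi deg; side +1: finger on ccw side of the bar
    a=np.radians(phi);u=np.array([np.cos(a),np.sin(a)]);n=np.array([-u[1],u[0]])
    q=C+r*u+side*off*n;return [q[0],q[1],z],np.radians((phi-180+180)%360-180)
def rows(W):
    for P,y in W:
        d,r=rel(P,y);print([1]+d.round(3).tolist()+r.round(3).tolist())
E
python3 - <<'E'
from h import *
import station
print(getattr(station,"tip_reach",None))
p,R=tool()
for q in [(.011,0,.173),(-.011,0,.173),(.011,.0085,.173),(.011,0,.155)]: print(q,pix("wrist",p+R.apply(q)).round(1))
print("above");rows([wp(S,176,52,30,1,.42)] if 0 else [wp(S,176,.052,.030,1,.42),wp(S,176,.052,.030,1,.354)])
E
```

```text
0.1734
(0.011, 0, 0.173) [322.7 282.5]
(-0.011, 0, 0.173) [322.7 326.8]
(0.011, 0.0085, 0.173) [342.1 282.5]
(0.011, 0, 0.155) [322.5 301.6]
above
[1, -0.044, -0.096, 0.08, -0.0, -0.0, -0.12]
[1, -0.044, -0.096, 0.146, -0.0, -0.0, -0.12]
```

Request:
arm_command([
  [1, -0.015, -0.035, 0.025, 0, 0, -0.04],
  [1, -0.03, -0.068, 0.05, 0, 0, -0.08],
  [1, -0.044, -0.096, 0.08, 0, 0, -0.12],
  [1, -0.044, -0.096, 0.11, 0, 0, -0.12],
  [1, -0.044, -0.096, 0.135, 0, 0, -0.12],
  [1, -0.044, -0.096, 0.148, 0, 0, -0.12],
  [1, -0.044, -0.096, 0.148, 0, 0, -0.12],
  [1, -0.044, -0.096, 0.148, 0, 0, -0.12],
])

```text
t: 3.9
tcp_pos: [0.5552, 0.1528, 0.3527]
ee_rot: [-3.141, -0.001, -0.07]
force: [-0.2, 0.5, -0.4]
grip_width: 0.007
grasp_force: 0.0
```

```bash
python3 - <<'E'
from h import *
print(tool()[0],get_state()["ee_rot"],get_state()["force"])
im=snapshot("wrist"); cv2.imwrite("pics/w2.png",im[:,:,::-1])
print("push");rows([wp(S,176,.052,.020,1,.352)]+[wp(S,f,.052,.015,1,.352) for f in (174,169,164,159,154,149,144)])
E
```

```text
[0.55524561 0.15282748 0.35265286] [-3.14147972e+00 -9.76055699e-04 -6.98441189e-02] [-0.15723062  0.50727566 -0.36473142]
push
[1, -0.001, -0.01, 0.001, -0.001, -0.002, -0.0]
[1, -0.002, -0.017, 0.001, -0.001, -0.002, 0.035]
[1, -0.003, -0.021, 0.001, -0.001, -0.002, 0.122]
[1, -0.003, -0.026, 0.001, -0.001, -0.002, 0.209]
[1, -0.003, -0.031, 0.001, -0.001, -0.002, 0.297]
[1, -0.003, -0.035, 0.001, -0.001, -0.002, 0.384]
[1, -0.002, -0.04, 0.001, -0.001, -0.002, 0.471]
[1, -0.001, -0.045, 0.001, -0.001, -0.002, 0.558]
```

View pics/w2.png

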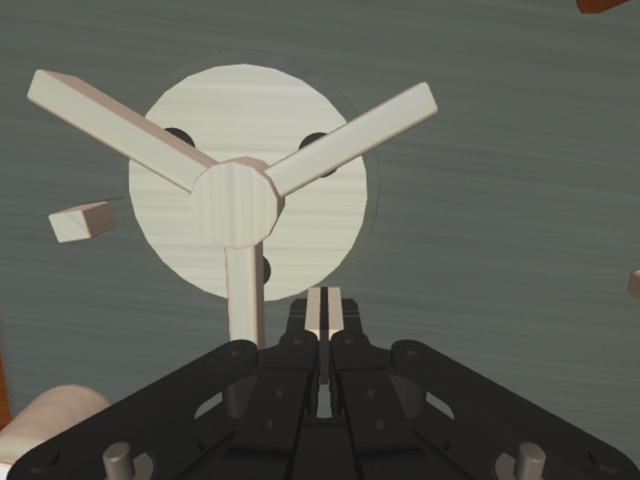

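The closed finger stands just right (ccw side) of spoke A (cols 228–265, rows 240–345). The finger's left face is at col ~305, and the way left towards the stop at (80,222) is clear. Pushing now.

Request:
arm_command([
  [1, -0.001, -0.01, 0.001, 0, 0, 0],
  [1, -0.002, -0.017, 0.001, 0, 0, 0.035],
  [1, -0.003, -0.021, 0.001, 0, 0, 0.122],
  [1, -0.003, -0.026, 0.001, 0, 0, 0.209],
  [1, -0.003, -0.031, 0.001, 0, 0, 0.297],
  [1, -0.003, -0.035, 0.001, 0, 0, 0.384],
  [1, -0.002, -0.04, 0.001, 0, 0, 0.471],
  [1, -0.001, -0.045, 0.001, 0, 0, 0.558],
])

```text
t: 4.75
tcp_pos: [0.5565, 0.1979, 0.3517]
ee_rot: [3.141, -0.0, -0.632]
force: [-2.5, -3.0, 1.4]
grip_width: -0.003
grasp_force: 1.9
```

```bash
python3 - <<'E'
from h import *
print(tool()[0],get_state()["ee_rot"],get_state()["force"])
rows([wp(S,f,.052,.015,1,.352) for f in (139,134,129,124,119,115,112,110)])
E
```

```text
[0.55653163 0.19787932 0.35168845] [ 3.14110907e+00 -6.67046634e-05 -6.31674248e-01] [-2.5301     -2.98332215  1.38121771]
[1, -0.0, -0.005, -0.0, 0.0, -0.0, 0.084]
[1, -0.001, -0.009, -0.0, 0.0, -0.0, 0.171]
[1, -0.001, -0.014, -0.0, 0.0, -0.0, 0.258]
[1, -0.001, -0.019, -0.0, 0.0, -0.0, 0.346]
[1, -0.001, -0.023, -0.0, 0.0, -0.0, 0.433]
[1, -0.0, -0.027, -0.0, 0.0, -0.0, 0.503]
[1, 0.001, -0.03, -0.0, 0.0, -0.0, 0.555]
[1, 0.001, -0.032, -0.0, 0.0, -0.0, 0.59]
```

Request:
arm_command([
  [1, 0, -0.005, 0, 0, 0, 0.084],
  [1, -0.001, -0.009, 0, 0, 0, 0.171],
  [1, -0.001, -0.014, 0, 0, 0, 0.258],
  [1, -0.001, -0.019, 0, 0, 0, 0.346],
  [1, -0.001, -0.023, 0, 0, 0, 0.433],
  [1, 0, -0.027, 0, 0, 0, 0.503],
  [1, 0.001, -0.03, 0, 0, 0, 0.555],
  [1, 0.001, -0.032, 0, 0, 0, 0.59],
])

```text
t: 5.55
tcp_pos: [0.5756, 0.2229, 0.3513]
ee_rot: [3.139, -0.001, -1.22]
force: [-8.5, -4.5, 4.5]
grip_width: 0.001
grasp_force: 4.7
```

```bash
python3 - <<'E'
from h import *
print(tool()[0],get_state()["ee_rot"],get_state()["force"])
im=snapshot("wrist"); cv2.imwrite("pics/w3.png",im[:,:,::-1])
rows([wp(S,f,.052,.015,1,.352) for f in (110,109,108,107,106,105,104,103)])
E
```

```text
[0.57561942 0.22291642 0.3512578 ] [ 3.13877921e+00 -5.16510566e-04 -1.22034257e+00] [-8.51928508 -4.51634359  4.48488967]
[1, 0.0, -0.0, -0.001, 0.003, -0.001, -0.0]
[1, 0.0, -0.001, -0.001, 0.003, -0.001, 0.017]
[1, -0.0, -0.002, -0.001, 0.003, -0.001, 0.034]
[1, -0.0, -0.003, -0.001, 0.003, -0.001, 0.052]
[1, -0.001, -0.004, -0.001, 0.003, -0.001, 0.069]
[1, -0.001, -0.005, -0.001, 0.003, -0.001, 0.087]
[1, -0.001, -0.006, -0.001, 0.003, -0.001, 0.104]
[1, -0.001, -0.007, -0.001, 0.003, -0.001, 0.122]
```

View pics/w3.png

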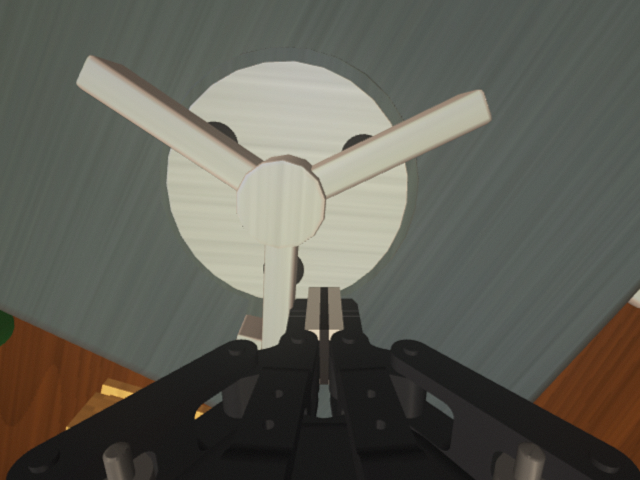

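The spoke (col ~280) lies beside the stop block (cols 240–262, row 330), and the force is rising to about 10 N. I'll push in gently to seat it.

Request:
arm_command([
  [1, 0, -0.001, 0, 0, 0, 0.017],
  [1, 0, -0.002, 0, 0, 0, 0.034],
  [1, 0, -0.002, 0, 0, 0, 0.034],
])

```text
t: 5.9
tcp_pos: [0.5763, 0.2234, 0.3512]
ee_rot: [3.136, -0.0, -1.253]
force: [-12.7, -1.2, 7.0]
grip_width: -0.005
grasp_force: 6.9
```

Request:
arm_command([
  [1, 0, -0.001, -0.001, 0, 0, 0.01],
  [1, 0, -0.002, -0.001, 0, 0, 0.017],
  [1, 0, -0.002, -0.001, 0, 0, 0.017],
])

```text
t: 6.2
tcp_pos: [0.5772, 0.2238, 0.3514]
ee_rot: [3.133, -0.0, -1.27]
force: [-18.0, -2.7, 5.3]
grip_width: -0.001
grasp_force: 9.1
```

Request:
arm_command([
  [1, 0, 0.004, 0, 0, 0, 0],
  [1, 0, 0.012, 0, 0, 0, 0],
  [1, 0, 0.02, 0, 0, 0, 0],
  [1, 0, 0.02, -0.03, 0, 0, 0],
  [1, 0, 0.02, -0.075, 0, 0, 0],
  [1, 0, 0.02, -0.12, 0, 0, 0],
  [1, 0, 0.02, -0.12, 0, 0, 0],
  [1, 0, 0.02, -0.12, 0, 0, 0],
])

```text
t: 7.0
tcp_pos: [0.5609, 0.2185, 0.4738]
ee_rot: [-3.138, 0.002, -1.269]
force: [0.0, -0.1, -1.5]
grip_width: -0.004
grasp_force: 0.0
```

```bash
python3 - <<'E'
from h import *
print(tool()[0],get_state()["ee_rot"],get_state()["force"])
im=snapshot("wrist"); cv2.imwrite("pics/w4.png",im[:,:,::-1])
# lever start: finger on cw side of lever at 90deg
print(wp(LV,90,.055,.032,-1,.352))
rows([wp(LV,90,.055,.032,-1,.45),wp(LV,90,.055,.032,-1,.352)])
E
```

```text
[0.56088387 0.21849337 0.47375852] [-3.13764760e+00  1.66143488e-03 -1.26885904e+00] [ 0.01795659 -0.08445293 -1.47406643]
([np.float64(0.5910000000000001), np.float64(-0.02900000000000001), 0.352], np.float64(-1.5707963267948966))
[1, 0.245, 0.045, 0.022, -0.001, 0.001, 0.302]
[1, 0.245, 0.045, 0.12, -0.001, 0.001, 0.302]
```

View pics/w4.png

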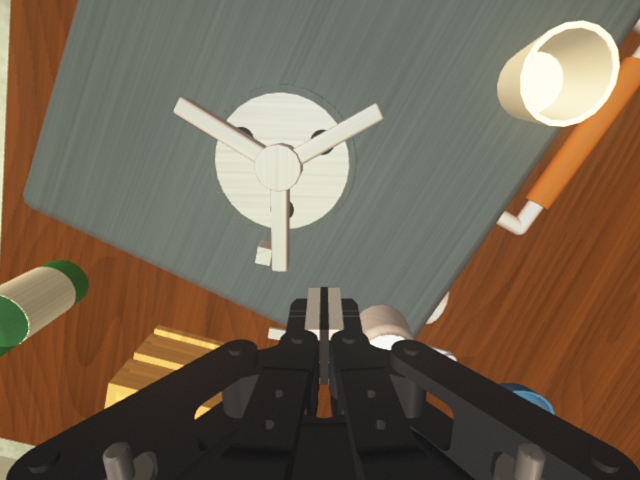

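The spoke is against the stop block (block at (263,252), spoke at (280,255)), and the vent is seated. Next is the lever.

Request:
arm_command([
  [1, 0.045, 0.008, 0, 0, 0, 0.06],
  [1, 0.09, 0.016, 0, 0, 0, 0.12],
  [1, 0.135, 0.025, 0, 0, 0, 0.18],
  [1, 0.18, 0.033, 0, 0, 0, 0.24],
  [1, 0.22, 0.04, 0.01, 0, 0, 0.302],
  [1, 0.245, 0.045, 0.022, 0, 0, 0.302],
  [1, 0.245, 0.045, 0.05, 0, 0, 0.302],
  [1, 0.245, 0.045, 0.05, 0, 0, 0.302],
])

```text
t: 7.85
tcp_pos: [0.5897, -0.0298, 0.4169]
ee_rot: [3.134, -0.001, -1.573]
force: [-0.2, 0.3, -0.0]
grip_width: 0.005
grasp_force: 0.0
```

```bash
python3 - <<'E'
from h import *
print(tool()[0],get_state()["ee_rot"],get_state()["force"])
W=[wp(LV,90,.055,.032,-1,.352)]*2+[wp(LV,90,.055,.022,-1,.352),wp(LV,90,.055,.014,-1,.352)]+[wp(LV,f,.055,.014,-1,.352) for f in (95,101,107,113)]
rows(W)
E
```

```text
[ 0.58973648 -0.02980627  0.41693798] [ 3.13355527e+00 -7.14867560e-04 -1.57322417e+00] [-0.24073666  0.27744903 -0.02100828]
[1, -0.001, -0.002, 0.065, 0.008, -0.001, -0.002]
[1, -0.001, -0.002, 0.065, 0.008, -0.001, -0.002]
[1, -0.001, 0.008, 0.065, 0.008, -0.001, -0.002]
[1, -0.001, 0.016, 0.065, 0.008, -0.001, -0.002]
[1, -0.002, 0.021, 0.065, 0.008, -0.0, -0.09]
[1, -0.002, 0.027, 0.065, 0.008, 0.0, -0.194]
[1, -0.002, 0.033, 0.065, 0.008, 0.0, -0.299]
[1, -0.002, 0.039, 0.065, 0.008, 0.001, -0.404]
```

Request:
arm_command([
  [1, -0.001, -0.002, 0.035, 0.008, 0, 0],
  [1, -0.001, -0.002, 0.064, 0.008, 0, 0],
  [1, -0.001, 0.004, 0.064, 0.008, 0, 0],
  [1, -0.001, 0.012, 0.064, 0.008, 0, 0],
  [1, -0.001, 0.016, 0.064, 0.008, 0, 0],
  [1, -0.002, 0.021, 0.064, 0.008, 0, -0.09],
  [1, -0.002, 0.027, 0.064, 0.008, 0, -0.194],
  [1, -0.002, 0.033, 0.064, 0.008, 0, -0.299],
])

```text
t: 8.65
tcp_pos: [0.5587, -0.0261, 0.3605]
ee_rot: [-3.128, -0.002, -1.267]
force: [2.7, 2.5, 0.5]
grip_width: -0.0
grasp_force: 1.5
```

```bash
python3 - <<'E'
from h import *
print(tool()[0],get_state()["ee_rot"],get_state()["force"])
rows([wp(LV,f,.055,.014,-1,.352) for f in range(113,160,6)])
E
```

```text
[ 0.55870422 -0.02614917  0.36049056] [-3.12762106e+00 -1.54215400e-03 -1.26665134e+00] [2.67740939 2.54523371 0.48223596]
[1, -0.001, 0.009, 0.008, -0.014, -0.002, -0.097]
[1, -0.001, 0.014, 0.008, -0.014, -0.003, -0.202]
[1, -0.001, 0.02, 0.008, -0.014, -0.004, -0.307]
[1, -0.001, 0.026, 0.008, -0.014, -0.004, -0.411]
[1, 0.0, 0.032, 0.008, -0.013, -0.005, -0.516]
[1, 0.002, 0.038, 0.008, -0.013, -0.006, -0.621]
[1, 0.005, 0.043, 0.008, -0.013, -0.006, -0.726]
[1, 0.008, 0.048, 0.008, -0.012, -0.007, -0.83]
```

Request:
arm_command([
  [1, 0, 0, 0, 0, 0, 0],
  [1, 0, 0, 0, 0, 0, 0],
])

```text
t: 8.85
tcp_pos: [0.5585, -0.0265, 0.3596]
ee_rot: [-3.13, -0.002, -1.274]
force: [1.9, 1.2, 1.4]
grip_width: -0.004
grasp_force: 1.3
```

```bash
python3 - <<'E'
from h import *
print(tool()[0],get_state()["ee_rot"],get_state()["force"])
rows([wp(LV,f,.055,.014,-1,.352) for f in range(113,160,6)])
E
```

```text
[ 0.55847955 -0.02654393  0.35962606] [-3.13030106e+00 -1.61635681e-03 -1.27414045e+00] [1.85039642 1.19379149 1.43602999]
[1, -0.001, 0.008, 0.008, -0.011, -0.002, -0.105]
[1, -0.002, 0.014, 0.008, -0.011, -0.003, -0.21]
[1, -0.002, 0.02, 0.007, -0.011, -0.003, -0.314]
[1, -0.001, 0.026, 0.007, -0.011, -0.004, -0.419]
[1, 0.0, 0.032, 0.007, -0.011, -0.004, -0.524]
[1, 0.002, 0.037, 0.007, -0.01, -0.005, -0.628]
[1, 0.005, 0.043, 0.007, -0.01, -0.006, -0.733]
[1, 0.008, 0.048, 0.007, -0.01, -0.006, -0.838]
```

Request:
arm_command([
  [1, 0, 0.004, 0.003, -0.005, 0, -0.05],
  [1, -0.001, 0.008, 0.006, -0.01, 0, -0.105],
  [1, -0.002, 0.014, 0.006, -0.01, 0, -0.21],
  [1, -0.002, 0.02, 0.006, -0.01, 0, -0.314],
  [1, -0.001, 0.026, 0.006, -0.01, 0, -0.419],
  [1, 0, 0.032, 0.006, -0.01, 0, -0.524],
  [1, 0.002, 0.037, 0.006, -0.01, 0, -0.628],
  [1, 0.005, 0.043, 0.006, -0.01, 0, -0.733],
])

```text
t: 9.65
tcp_pos: [0.5188, -0.0438, 0.3521]
ee_rot: [3.139, -0.003, -0.537]
force: [0.7, 4.8, 1.9]
grip_width: -0.005
grasp_force: 2.2
```

```bash
python3 - <<'E'
from h import *
print(tool()[0],get_state()["ee_rot"],get_state()["force"])
rows([wp(LV,f,.055,.014,-1,.352) for f in range(155,200,6)])
E
```

```text
[ 0.51880026 -0.04376817  0.35208822] [ 3.13913373 -0.00332787 -0.53704132] [0.68523786 4.80453758 1.90911019]
[1, -0.001, 0.006, 0.0, 0.003, -0.003, -0.101]
[1, -0.002, 0.012, 0.0, 0.003, -0.003, -0.205]
[1, -0.002, 0.018, 0.0, 0.003, -0.003, -0.31]
[1, -0.001, 0.023, 0.0, 0.003, -0.003, -0.415]
[1, 0.0, 0.029, 0.0, 0.003, -0.003, -0.52]
[1, 0.002, 0.035, 0.0, 0.003, -0.002, -0.624]
[1, 0.005, 0.04, 0.0, 0.004, -0.002, -0.729]
[1, 0.008, 0.045, 0.0, 0.004, -0.002, -0.834]
```

Request:
arm_command([
  [1, -0.001, 0.006, 0, 0, 0, -0.101],
  [1, -0.002, 0.012, 0, 0, 0, -0.205],
  [1, -0.002, 0.018, 0, 0, 0, -0.31],
  [1, -0.001, 0.023, 0, 0, 0, -0.415],
  [1, 0, 0.029, 0, 0, 0, -0.52],
  [1, 0.002, 0.035, 0, 0, 0, -0.624],
  [1, 0.005, 0.04, 0, 0, 0, -0.729],
  [1, 0.008, 0.045, 0, 0, 0, -0.834],
])

```text
t: 10.45
tcp_pos: [0.5022, -0.087, 0.352]
ee_rot: [3.137, 0.001, 0.297]
force: [-0.1, 3.7, 0.8]
grip_width: -0.001
grasp_force: 1.8
```

```bash
python3 - <<'E'
from h import *
print(tool()[0],get_state()["ee_rot"],get_state()["force"])
im=snapshot("wrist"); cv2.imwrite("pics/w5.png",im[:,:,::-1])
c=camera_params("top"); im=snapshot("top"); cv2.imwrite("pics/t5.png",cv2.resize(im[180:320,280:420,::-1],None,fx=4,fy=4,interpolation=cv2.INTER_CUBIC))
E
```

```text
[ 0.50222087 -0.0869525   0.35198454] [3.13745540e+00 1.16099906e-03 2.96691432e-01] [-0.11832885  3.69290697  0.75447223]
```

View pics/w5.png

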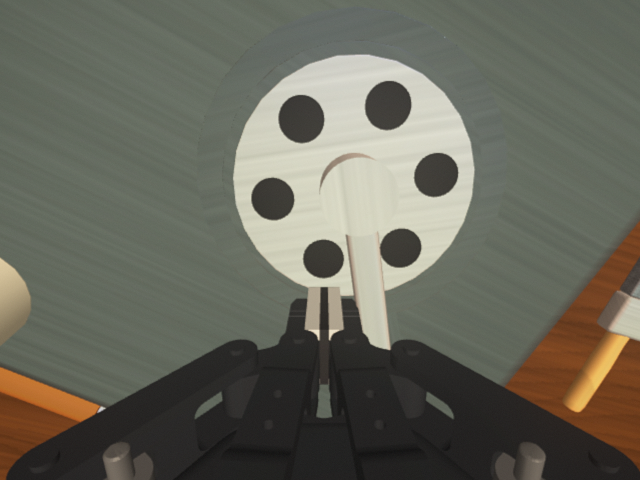

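```bash
python3 - <<'E'
from h import *
a=at("wrist",(363.5,237),.194);b=at("wrist",(373,345),.194);d=(b-a)[:2]
print(a,b,np.degrees(np.arctan2(d[1],d[0]))%360)
print("axis disc",at("wrist",(354,175.5),.174),"hub",at("wrist",(364,196),.198))
for C in (LV,):
  for p in (a,b): q=p[:2]-C; print(np.degrees(np.arctan2(q[1],q[0]))%360,np.hypot(*q))
E
```

```text
[ 0.54147242 -0.09222583  0.194     ] [ 0.49822896 -0.1111092   0.194     ] 203.58972682304645
axis disc [ 0.56031092 -0.08400706  0.174     ] hub [ 0.55683541 -0.08671522  0.198     ]
205.14103162737533 0.019361821716339944
204.04105207446148 0.06654342490749576
```

View pics/t5.png

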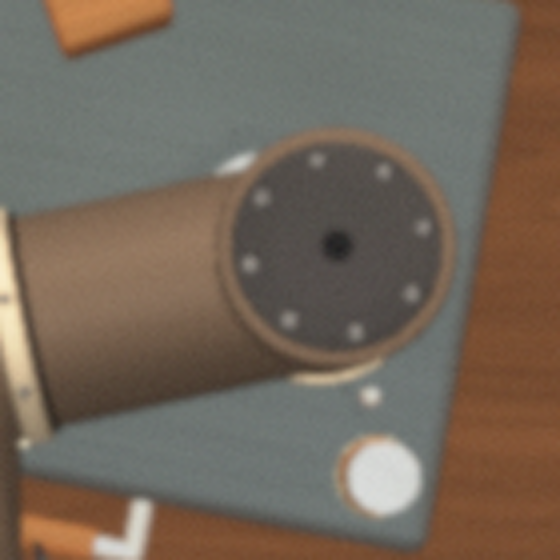

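```bash
python3 - <<'E'
from h import *
W=[wp(LV,f,.0535,.0202,-1,.352) for f in (205,206.5,208)]
W=[(P,np.radians(17+(i+1)*1.5)) for i,(P,_) in enumerate(W)]
rows(W)
P,y=wp(LV,203,.058,.045,-1,.352);y=np.radians(21.5)
rows([(P,y),(P[:2]+[.50],y)])
E
```

```text
[1, -0.001, 0.001, -0.0, 0.005, 0.001, -0.029]
[1, -0.001, 0.002, -0.0, 0.005, 0.001, -0.055]
[1, -0.001, 0.004, -0.0, 0.005, 0.001, -0.081]
[1, -0.007, -0.025, -0.0, 0.005, 0.001, -0.081]
[1, -0.008, -0.024, -0.148, 0.005, 0.001, -0.081]
```

Request:
arm_command([
  [1, -0.001, 0.001, 0, 0, 0, -0.029],
  [1, -0.001, 0.002, 0, 0, 0, -0.055],
  [1, -0.001, 0.004, 0, 0, 0, -0.08],
  [1, -0.001, 0.004, 0, 0, 0, -0.08],
])

```text
t: 10.95
tcp_pos: [0.5025, -0.0912, 0.3517]
ee_rot: [3.137, 0.002, 0.375]
force: [-0.9, 2.2, 2.1]
grip_width: -0.002
grasp_force: 1.3
```

Request:
arm_command([
  [1, 0, -0.01, 0, 0, 0, 0],
  [1, 0, -0.025, 0, 0, 0, 0],
  [1, 0, -0.025, -0.045, 0, 0, 0],
  [1, 0, -0.025, -0.09, 0, 0, 0],
  [1, 0.04, -0.025, -0.12, 0, 0, 0],
  [1, 0.06, -0.025, -0.15, 0, 0, 0],
  [1, 0.06, -0.025, -0.15, 0, 0, 0],
  [1, 0.06, -0.025, -0.15, 0, 0, 0],
])

```text
t: 11.75
tcp_pos: [0.5491, -0.0446, 0.5011]
ee_rot: [3.137, 0.002, 0.375]
force: [0.2, 0.2, -0.5]
grip_width: 0.002
grasp_force: 0.0
```

```bash
python3 - <<'E'
from h import *
im=snapshot("wrist"); cv2.imwrite("pics/w6.png",im[:,:,::-1])
print(tool()[0],get_state()["ee_rot"],get_state()["force"])
E
```

```text
[ 0.54866223 -0.04485647  0.5004538 ] [3.13742967e+00 2.91391842e-03 3.74595824e-01] [-0.5811164   0.19439211 -0.99565534]
```

View pics/w6.png

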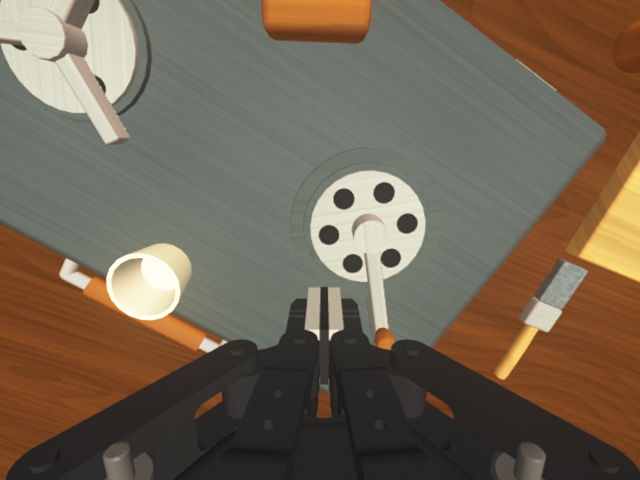

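The stud is hidden behind the gripper, which is at the bottom centre of the picture. I'll slide the tool back to see the lever and stud together.

Request:
arm_command([
  [1, -0.03, -0.01, 0, 0, 0, 0],
  [1, -0.07, -0.02, 0, 0, 0, 0],
  [1, -0.1, -0.03, 0, 0, 0, 0],
  [1, -0.11, -0.03, 0, 0, 0, 0],
  [1, -0.11, -0.03, 0, 0, 0, 0],
  [1, -0.11, -0.03, 0, 0, 0, 0],
])

```text
t: 12.4
tcp_pos: [0.4357, -0.0576, 0.5012]
ee_rot: [3.137, 0.002, 0.375]
force: [-0.3, -0.0, -0.1]
grip_width: -0.004
grasp_force: 0.0
```

```bash
python3 - <<'E'
from h import *
import pickle
im=snapshot("wrist"); p=pix("wrist",[.51,-.11,.19]).astype(int); print(p)
x0,y0=max(p[0]-130,0),max(p[1]-100,0)
cv2.imwrite("pics/w7.png",cv2.resize(im[y0:y0+200,x0:x0+260,::-1],None,fx=3,fy=3,interpolation=cv2.INTER_CUBIC)); print(x0,y0)
print(tool()[0],get_state()["ee_rot"])
for k in ["stud","lever_tip"]:
    for r in trace("wrist",k)[:2]: print(k,r["p"],r["point"],r["region"].sum())
E
```

```text
[419 162]
289 62
[ 0.43616187 -0.0574861   0.50102351] [3.13700347e+00 2.14297775e-03 3.74886097e-01]
stud 0.65 [467.2, 127.9] 7830
stud 0.51 [162.8, 145.6] 5987
```

View pics/w7.png

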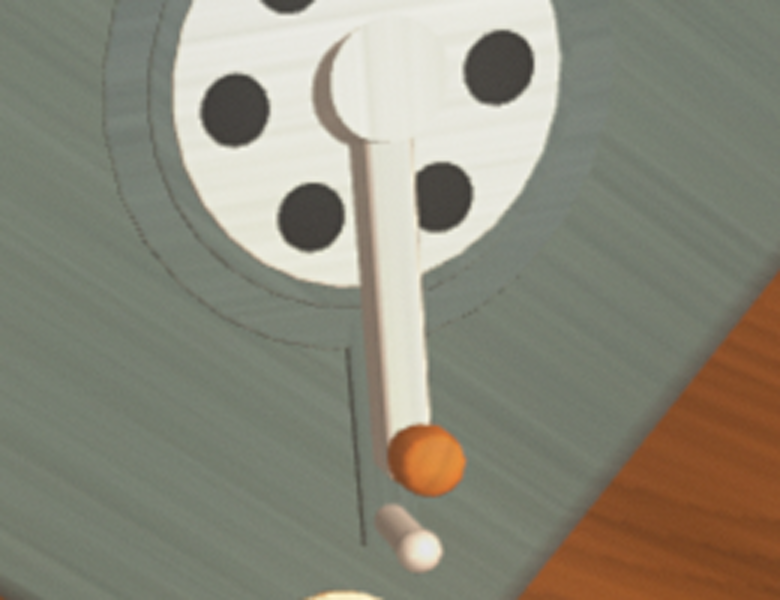

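```bash
python3 - <<'E'
from h import *
f=lambda x,y,h: at("wrist",(289+(x+.5)/3-.5,62+(y+.5)/3-.5),.16+h)[:2]
ang=lambda d: round(float(np.degrees(np.arctan2(d[1],d[0]))%360),2)
a=f(389.5,150,.034);b=f(407.5,410,.034);hub=f(387,82,.038);st=f(418,549,.034);k=f(427,461,.052);s0=f(388,512,.005)
print("hub",hub,"stud",st,s0,"knob",k)
for C in (LV,hub): print("bar",ang(a-C),ang(b-C),np.hypot(*(b-C)),"knob",ang(k-C),np.hypot(*(k-C)),"stud",ang(st-C),np.hypot(*(st-C)),"base",ang(s0-C),np.hypot(*(s0-C)))
print("slope",ang(b-a),"bar perp offset of stud mm",1000*np.cross((b-a)/np.hypot(*(b-a)),st-a))
E
```

```text
hub [ 0.55556508 -0.08391109] stud [ 0.45291186 -0.14459604] [ 0.45445027 -0.1430034 ] knob [ 0.47794922 -0.12891213]
bar 206.17 209.34 0.08327541519151473 knob 208.99 0.092662447069662 stud 209.73 0.12217435848355633 base 209.44 0.12005018566577899
bar 212.16 210.6 0.08034397224601479 knob 210.1 0.08971798447218121 stud 210.59 0.11924910058859683 base 210.3 0.117115782974347
slope 210.23 bar perp offset of stud mm 0.2369671913780083<stdin>:7: DeprecationWarning: Arrays of 2-dimensional vectors are deprecated. Use arrays of 3-dimensional vectors instead. (deprecated in NumPy 2.0)
```

The bar's midline passes within about 0.3 mm of the stud: bar 210.2–210.6°, stud 210.3–210.6° from the hub. The lever is seated and the arm is clear, so I'm handing in.

```bash
python3 -c "
from station import *
print(finish_job())"
```

```text
the job is handed in; nothing more can be done
None
```

The star vent is shut hard against its stop, the lever points at the stud to within about half a degree, and the job was handed in at about 12.5 s; I saw no sign of either vent lifting or of anything else being moved, but took no final full-scene check.

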